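# Hinge check on the slide cases

## Task

Two identical wooden slide cases stand on the bench; one of them has a stiff hinge. Beginning with the case on the robot's left (+y) and then the one on its right, raise each lid about half-way by its brass pull and let go: a good lid drops shut by itself, a stiff one stays up where it was left. Push the stiff lid shut and set that case gently, flat on its base, in the red reject tray; leave the good case and everything else on the bench where they stand.

Things in the scene. Friction and masses are not known exactly. Their poses are not given: they have to be found in the camera images.
- lid_a (a joint): hinge angle of case a's lid in rad: 0 shut, grows as its front is raised, stop at 1.25. The lid is 90 x 54 x 10 mm; the hinge line lies along the case's y, 45 mm behind the case's centre (+x of the case) and 34 mm above its underside. Either a free hinge (the lid drops shut when let go) or a stiff one (it stays up where it is left and takes about 1 N at the pull to move)
- lid_b (a joint): the same for case b
- mid_a (a point): centre of case a, a loose pale wooden box 90 (x) x 56 (y) x 44 mm high with its lid shut, about 0.45 kg, full of glass slides; this point is 22 mm above its underside. Its x axis runs from the front, where the pull is, to the hinge; z up. The box below the lid is 34 mm high and solid to the touch, to be gripped across its 56 mm width
- mid_b (a point): centre of case b, which looks and measures the same as case a; which of the two stands on the left changes
- pull_a (a point): centre of the 16 mm brass ball that is the pull of lid a: it stands out on a 6 mm thick stem, 26 mm before the lid's front edge, 116 mm from the hinge line and 5 mm above it (39 mm above the case's underside) with the lid shut; free space below and on both sides of it. It moves with the lid; axes as the case's when shut
- pull_b (a point): the same for lid b
- tray: red reject tray, fixed to the bench, 200 (x) x 170 (y) x 18 mm high outside, walls and floor 4 mm thick, open above; its origin is the centre of its underside, on the bench
- block_mid (a point): bystander: centre of a loose dark wooden block 55 x 55 x 35 mm high
- vial_mid (a point): bystander: centre of a small amber vial with a black cap, 26 mm across, 50 mm high, standing
- carton_mid (a point): bystander: centre of a flat red and green slide carton 55 x 85 x 30 mm high

How it is judged:
On the way, in this order (a step that is already met when the one before it is completed fails the run):
1. the lid of the case on the left is raised (by at least 0.4 rad) (((world y of mid_a above 0.1 m and value of joint lid_a above 0.4 rad) or (world y of mid_b above 0.1 m and value of joint lid_b above 0.4 rad))), for 0.2 s.
2. then the lid of the case on the right is raised (by at least 0.4 rad) (((world y of mid_a below -0.1 m and value of joint lid_a above 0.4 rad) or (world y of mid_b below -0.1 m and value of joint lid_b above 0.4 rad))), for 0.2 s.
At the end, for the whole second after the job is handed in: The stiff case rests flat (within 7 degrees) on the floor of the red tray, inside its walls, lid shut to within 10 degrees and at rest; the good case stands within 40 mm of where it was, its lid shut too (x of mid_b in the frame of tray between -0.055 and 0.055 m and y of mid_b in the frame of tray between -0.06 and 0.06 m and z of mid_b in the frame of tray below 0.032 m and angle between each of mid_b, mid_a's own z axis and vertical below 0.12 rad and value of joint each of lid_b, lid_a below 0.18 rad and distance of mid_a from where it was at the start of the episode below 0.04 m and linear speed of case_b below 0.02 m/s); the robot touches nothing.
It fails at once if the wooden block, the vial or the carton is shifted by more than 30 mm (distance of any of block_mid, vial_mid, carton_mid from where it was at the start of the episode above 0.03 m).
It fails at once if a case is dropped or flung (faster than 0.45 m/s with no finger touching it) ((contact force between the fingers and case_a below 0.1 N and linear speed of case_a above 0.45 m/s) or (contact force between the fingers and case_b below 0.1 N and linear speed of case_b above 0.45 m/s)).
It also fails if it takes over 72 s, if anything falls off the work surface, if the arm or the gripper's body presses on something with over 40 N, if the wrist force passes 120 N, or if a joint passes its speed limit or range.

## Robot

A 7-joint arm with a two-finger parallel gripper is mounted at the origin on the work surface. World frame = base frame: x ahead of the robot, y to its left, z up, the work surface at z = 0. Lengths are in m, angles in rad, forces in N, time in s.
With the tool pointing down it reaches from about 0.425 to 0.925 m from the base axis. Payload 6.8 kg.
Tool frame: the origin (TCP) lies midway between the tips of the shut fingers; the grasp point (between the pads) lies 19 mm behind it; z points along the fingers, x is the direction in which the jaws open and shut, and the axes are right-handed (so a half turn about z gives the same grasp; the last joint's range is limited). The gripper opens to 85 mm and grips with 20 to 120 N. Pads are 22 mm wide; open, the fingers measure 114 mm over their backs; the gripper's body (76 mm by 85 mm) begins 54 mm behind the grasp point. The pads swing forward as they close: fully open they stand 13 mm farther back than shut.
Start: joints at [1.038, 0.477, 0.022, 1.555, -0.011, 1.109, -0.083], TCP at [0.278, -0.615, 0.204] pointing down, gripper open.
Joint ranges: [-2.96, 2.96], [-0.34, 2.1], [-1.41, 1.46], [0.24, 2.44], [-1.37, 4.51], [0.17, 1.92], [-2.96, 2.96]. Speed limits (rad/s): [2.39, 2.39, 3.14, 3.14, 3.14, 3.14, 3.14].

## Interface

Orientations are given as a unit quaternion [w, x, y, z].
In Python, from station import bot, imaging, nets gives the robot as it stands. The module is installed in compiled form; this text tells all that it offers.
- The arm moves only by the tool apply_moves, never from a script. Its argument "moves" is text: rows parted by semicolons, each of 7 numbers parted by spaces: the gripper command: -1 is fully open, 1 is shut, values between are in proportion, then the shift along the tool's x, y, z normalised to -1 to 1, where 1 is 120 mm, then the turn, a rotation vector about the tool's x, y, z normalised to -1 to 1, where 1 is 4 degrees. In form: hand dx dy dz rx ry rz; .... A call has 1 to 12 rows; each row shifts and turns the commanded pose from where the row before left it, along the tool's axes as they then stand; what a row does not reach is not made up. A row lasts 1/12 s, in which the tool goes at most 41.7 mm and 7.16 degrees, less where a joint would pass 70% of its speed; a pose out of reach is approached as far as the arm can. A call with a number of a shift or a turn outside -1 to 1 is refused whole. A call with a gripper value outside its range is refused whole. The fingers move at their own pace and stop on an object; "force" is the grip in N (left out, the last holds). Time passes only in rows, so rows that do not move let the fingers close. It gives the time, the measured TCP pose, the force and the opening at its end, in the units of the state.
- bot.get_obs(): the state, without advancing time (a new reading comes with each control period).
- imaging.read_camera(name): name is "side" or "top"; returns a dict with "image" (384x512x3 uint8, red, green, blue), "fx", "fy", "cx", "cy" (pixels), "dist_coeffs" ([k1, k2, p1, p2, k3] as OpenCV has them; the pictures are not rectified), "view" (4x4, takes a point from world to camera coordinates). Camera axes: x right, y down, z forward; pixel columns grow to the right and rows downward; lengths in m; the calibration is good to about 2 mm. A picture is of the moment at which its call begins. There is no depth.
- bot.hand_in(): hands the job in, once; it reports no verdict.
Trained networks look in a picture, given as the dict that the camera call returned (one of the last four; its "shot" number tells which), for a name from the list of things; names that differ only in an ending like _2 or _b are one class to them, and where a whole thing is asked for, a point or a joint stands for the part that bears it (a point fixed in the world has none). Each returns a list of dicts, best first, with "score" (0 to 1); they miss things now and then, are a little off and sometimes report something else, mostly with a low value. They report only what shows in the picture. A call takes as long as a camera call.
- nets.spot_in(picture, name): "rect" ([left, top, right, bottom] in pixels, round what is visible of it).
- nets.outline_of(picture, name): "region" (384x512 bool, what is visible of it) and "rect" ([left, top, right, bottom] in pixels, round what is visible of it).
- nets.spot_point(picture, name): "location" ([column, row] in pixels: a listed point, or the origin of a listed thing).
The state is a dict: "t": time; "q": joint angles; "joint_vel": joint speeds; "joint_torque": joint torques, N m; "eef_pos": TCP position; "tool_rot": TCP orientation; "contact_force": force on the tool from outside, world axes, zero at the start; "torque": the same for the moment, N m; "gripper_width": opening from 0.0 (shut) to 1.0 (fully open).
Only numpy, scipy, OpenCV 4.12 (cv2) and the standard library are available. Lean on these libraries where they do the work, as an engineer would, in place of code of your own. Each camera call takes 0.05 s, during which the arm holds its last target.

## Working session

There is one attempt and no reset: what is moved stays moved. The work goes in short steps, Python scripts to look and compute and a tool call to move; the robot and the scene stay as the last step left them, time stands still between calls to the robot, and variables do not carry over. Pictures are saved under pics/ and viewed, and the job is handed in when it is done.

Besides the shell and the picture viewer there is one more tool, called after ">>>" in YAML: its name, and indented under it one key for each argument. apply_moves: Moves the arm, as the interface text tells. Scaled input: -1 to 1 covers 120 mm each way for a shift and 4 degrees each way for a turn. Its arguments: {"type":"object","properties":{"moves":{"type":"string"},"force":{"type":"number"}},"required":["moves"]}

```bash
mkdir -p pics; cat > h.py <<'E'
import numpy as np, cv2
from station import bot, imaging, nets
def K(p): return np.array([[p['fx'],0,p['cx']],[0,p['fy'],p['cy']],[0,0,1.]])
def ray(p,uv):
    u=cv2.undistortPoints(np.array([[uv]],float),K(p),np.array(p['dist_coeffs'],float))[0,0]
    V=np.array(p['view']);R=V[:3,:3];t=V[:3,3]
    return -R.T@t, R.T@np.array([u[0],u[1],1.])
def onz(p,uv,z):
    c,d=ray(p,uv); return c+d*(z-c[2])/d[2]
def tri(rs):
    A=np.zeros((3,3));b=np.zeros(3)
    for c,d in rs:
        d=d/np.linalg.norm(d);P=np.eye(3)-np.outer(d,d);A+=P;b+=P@c
    return np.linalg.solve(A,b)
def proj(p,X):
    V=np.array(p['view']);r=cv2.Rodrigues(V[:3,:3])[0]
    return cv2.projectPoints(np.array(X,float).reshape(-1,1,3),r,V[:3,3],K(p),np.array(p['dist_coeffs'],float))[0][:,0]
def save(p,n): cv2.imwrite('pics/'+n,cv2.cvtColor(p['image'],cv2.COLOR_RGB2BGR))
E
python3 - <<'E'
from h import *
np.set_printoptions(precision=3,suppress=True)
o=bot.get_obs();print(o['t'],o['eef_pos'],o['tool_rot'],o['gripper_width'])
T=imaging.read_camera('top');S=imaging.read_camera('side')
save(T,'t0.png');save(S,'s0.png')
for p,n in((T,'top'),(S,'side')):
    print(n,ray(p,(256,192)))
    for name,z in (('mid_a',.022),('pull_a',.039),('tray',0),('block_mid',.0175),('vial_mid',.025),('carton_mid',.015)):
        for r in nets.spot_point(p,name)[:4]:
            print(name,round(r['score'],2),np.array(r['location']),onz(p,r['location'],z))
E
```

```text
0.0 [ 0.278 -0.614  0.203] [-0.     0.84  -0.542 -0.001] 0.9992155749156159
top (array([ 0.326, -0.013,  1.215]), array([ 0.2  , -0.006, -0.98 ]))
mid_a 0.58 [349.9 195.4] [ 0.558 -0.289  0.022]
mid_a 0.56 [151.1 198.7] [0.551 0.278 0.022]
mid_a 0.39 [161.8 138.4] [0.731 0.254 0.022]
pull_a 0.98 [158.5 222.4] [0.481 0.251 0.039]
pull_a 0.86 [355.4 218.3] [ 0.489 -0.298  0.039]
tray 0.94 [244.2 177.6] [0.617 0.013 0.   ]
block_mid 0.86 [264.8 249.4] [ 0.407 -0.044  0.018]
vial_mid 0.66 [344.8 146.4] [ 0.703 -0.281  0.025]
carton_mid 0.79 [162.  139.4] [0.73  0.255 0.015]
side (array([ 0.257, -0.541,  0.84 ]), array([ 0.274,  0.543, -0.794]))
mid_a 0.84 [224.7 129. ] [0.558 0.264 0.022]
mid_a 0.77 [320.6 283.8] [ 0.555 -0.269  0.022]
pull_a 0.93 [302.2 306.8] [ 0.488 -0.301  0.039]
pull_a 0.67 [199.3 139.1] [0.473 0.24  0.039]
tray 0.89 [283.  187.6] [0.617 0.015 0.   ]
block_mid 0.68 [218.8 226.9] [ 0.413 -0.035  0.017]
vial_mid 0.81 [381.1 261. ] [ 0.706 -0.283  0.025]
carton_mid 0.95 [277.8 111.9] [0.736 0.269 0.015]
```

View pics/t0.png

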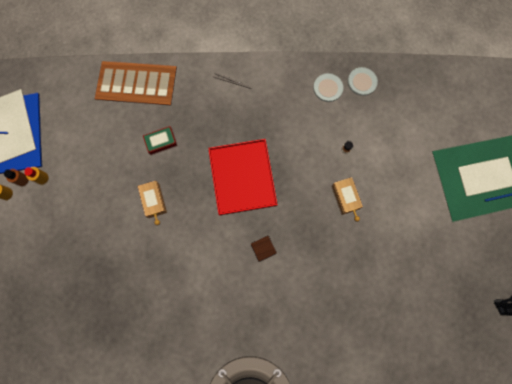

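View pics/s0.png

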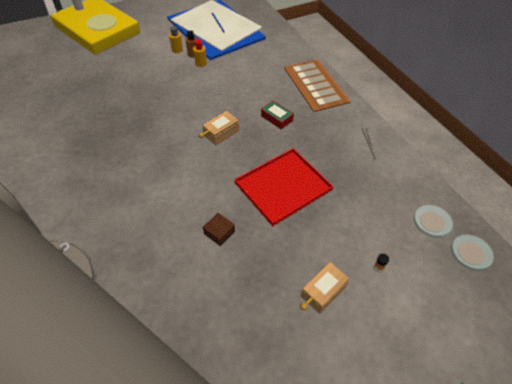

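```bash
python3 - <<'E'
from h import *
np.set_printoptions(precision=3,suppress=True)
T=imaging.read_camera('top');S=imaging.read_camera('side')
for p,n in((T,'top'),(S,'side')):
    for r in nets.outline_of(p,'mid_a')[:2]:
        m=r['region'].astype(np.uint8)
        c=max(cv2.findContours(m,0,2)[0],key=cv2.contourArea)
        print(n,r['score'],r['rect'])
        # map contour onto z=.044 plane
        W=np.array([onz(p,q[0].astype(float),.044)[:2] for q in c],np.float32)
        print(cv2.minAreaRect(W*1000), cv2.boxPoints(cv2.minAreaRect(W*1000)).tolist())
# crops
for p,n,bb in((T,'t',[(120,170,190,240),(320,170,390,240)]),(S,'s',[(180,90,270,160),(270,240,370,330)])):
    for i,(a,b,c,d) in enumerate(bb):
        im=cv2.resize(p['image'][b:d,a:c],None,fx=6,fy=6,interpolation=2)
        cv2.imwrite(f'pics/c_{n}{i}.png',im[:,:,::-1])
E
```

```text
top 0.89 [335.8, 178.4, 361.9, 219.5]
((540.4468994140625, -277.5028381347656), (121.36524963378906, 67.90029907226562), 16.133317947387695) [[472.7202453613281, -261.7518005371094], [491.5879211425781, -326.9780578613281], [608.173583984375, -293.2538757324219], [589.305908203125, -228.02761840820312]]
top 0.86 [140.8, 181.3, 162.0, 226.8]
((545.4042358398438, 269.87518310546875), (100.00923156738281, 58.650367736816406), 16.345767974853516) [[489.16766357421875, 283.9421081542969], [505.67388916015625, 227.66233825683594], [601.6408081054688, 255.80825805664062], [585.1345825195312, 312.0880126953125]]
side 0.95 [300.1, 261.5, 345.9, 311.7]
((543.718994140625, -286.8468322753906), (123.86508178710938, 60.512847900390625), 18.286039352416992) [[475.420654296875, -277.5503234863281], [494.4072265625, -335.0074157714844], [612.017333984375, -296.1433410644531], [593.03076171875, -238.68624877929688]]
side 0.66 [198.5, 112.0, 239.0, 146.2]
((538.4708862304688, 252.17323303222656), (129.31814575195312, 90.40882110595703), 17.434181213378906) [[463.2384338378906, 275.92852783203125], [490.3258361816406, 189.67294311523438], [613.703369140625, 228.41793823242188], [586.615966796875, 314.67352294921875]]
```

```bash
cat > fit.py <<'E'
from h import *
from scipy.optimize import minimize
F=4
def model(pose):
    x,y,a=pose[:3]; zb=pose[3] if len(pose)>3 else 0
    R=np.array([[np.cos(a),-np.sin(a)],[np.sin(a),np.cos(a)]])
    g=lambda P:np.c_[np.array(P)[:,:2]@R.T+[x,y],np.array(P)[:,2]+zb]
    box=g([[sx*.045,sy*.028,z] for sx in(-1,1) for sy in(-1,1) for z in(0,.044)])
    stem=g([[xx,sy*.003,z] for xx in(-.045,-.071) for sy in(-1,1) for z in(.036,.042)])
    t=np.linspace(0,2*np.pi,16)
    u=np.random.RandomState(0).randn(150,3);u/=np.linalg.norm(u,axis=1)[:,None]
    ball=g(u*.008+[-.071,0,.039])
    return [box,stem,ball]
def mask(p,pose,bb):
    a,b,c,d=bb
    m=np.zeros(((d-b)*F,(c-a)*F),np.uint8)
    for P in model(pose):
        q=(proj(p,P)-[a,b]+.5)*F
        cv2.fillConvexPoly(m,cv2.convexHull(np.round(q).astype(np.int32)),255)
    return cv2.resize(m,(c-a,d-b),interpolation=cv2.INTER_AREA)/255.
def obs(p,bb):
    a,b,c,d=bb
    im=cv2.resize(p['image'],None,fx=1,fy=1)[b:d,a:c].astype(float)
    sat=(im[:,:,0]-im[:,:,2])
    m=(sat>28).astype(np.uint8)
    m=cv2.morphologyEx(m,cv2.MORPH_CLOSE,np.ones((3,3),np.uint8))
    # fill holes
    cs=cv2.findContours(m,0,2)[0]; c_=max(cs,key=cv2.contourArea)
    o=np.zeros_like(m);cv2.drawContours(o,[c_],-1,1,-1)
    return o.astype(float)
def fit(views,pose):
    O=[obs(p,bb) for p,bb in views]
    f=lambda s:sum(((mask(p,[s[0]/1e3,s[1]/1e3,s[2]/100]+list(pose[3:]),bb)-o)**2).sum() for (p,bb),o in zip(views,O))
    best=None
    for da in(-10,0,10):
        s0=np.array([pose[0]*1e3,pose[1]*1e3,pose[2]*100+da])
        r=minimize(f,s0,method='Nelder-Mead',options=dict(initial_simplex=[s0,s0+[8,0,0],s0+[0,8,0],s0+[0,0,8]]))
        if best is None or r.fun<best.fun: best=r
    s=best.x; return np.array([s[0]/1e3,s[1]/1e3,s[2]/100]),best.fun,sum(o.sum() for o in O)
def overlay(p,bb,pose,fn):
    a,b,c,d=bb
    im=cv2.resize(p['image'][b:d,a:c],None,fx=6,fy=6,interpolation=2)[:,:,::-1].copy()
    for P in model(pose):
        q=(proj(p,P)-[a,b]+.5)*6
        cv2.polylines(im,[cv2.convexHull(np.round(q).astype(np.int32))],True,(255,0,0),1)
    return im
E
python3 - <<'E'
from fit import *
np.set_printoptions(precision=4,suppress=True)
T=imaging.read_camera('top');S=imaging.read_camera('side')
for n,tb,sb,p0 in (('L',(125,170,190,240),(185,95,255,160),(.553,.268,.29)),('R',(320,165,385,235),(285,245,365,325),(.556,-.278,.3))):
    for vs in ([(T,tb)],[(S,sb)],[(T,tb),(S,sb)]):
        r=fit(vs,p0);print(n,r)
    a=overlay(T,tb,r[0],'');b=overlay(S,sb,r[0],'')
    h=max(a.shape[0],b.shape[0]);o=np.zeros((h,a.shape[1]+b.shape[1],3),np.uint8)
    o[:a.shape[0],:a.shape[1]]=a;o[:b.shape[0],a.shape[1]:]=b
    o=cv2.resize(o,None,fx=.85,fy=.85)
    cv2.imwrite(f'pics/fit{n}.png',o);print(o.shape)
    x,y,c=r[0];print('pull',x-.071*np.cos(c),y-.071*np.sin(c))
# tray outline
for p in(T,S):
    im=p['image'].astype(int);m=((im[:,:,0]-im[:,:,1]>90)).astype(np.uint8)
    c=max(cv2.findContours(m,0,2)[0],key=cv2.contourArea)
    W=np.array([onz(p,q[0].astype(float),.01)[:2] for q in c],np.float32);print(cv2.minAreaRect(W*1000))
E
```

```text
L (array([0.5513, 0.2772, 0.3011]), np.float64(26.78066897347174), np.float64(853.0))
L (array([0.5514, 0.2755, 0.2872]), np.float64(16.837216455209536), np.float64(875.0))
L (array([0.5513, 0.2765, 0.3018]), np.float64(50.78040753556324), np.float64(1728.0))
(357, 688, 3)
pull 0.48350177088915375 0.25542839270963685
R (array([ 0.5587, -0.2797,  0.2933]), np.float64(26.589281045751633), np.float64(847.0))
R (array([ 0.5583, -0.2787,  0.3109]), np.float64(27.217162629757784), np.float64(1493.0))
R (array([ 0.5587, -0.2789,  0.3106]), np.float64(59.44824298346789), np.float64(2340.0))
(408, 740, 3)
pull 0.4910481113879892 -0.3006268355504956
((620.02978515625, 19.530166625976562), (201.44876098632812, 170.6772918701172), 9.265218734741211)
((620.5411376953125, 19.80560302734375), (204.88046264648438, 177.16653442382812), 9.32650089263916)
```

View pics/fitL.png

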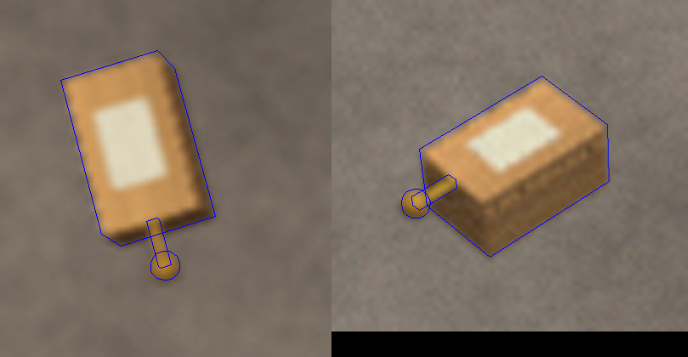

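View pics/fitR.png

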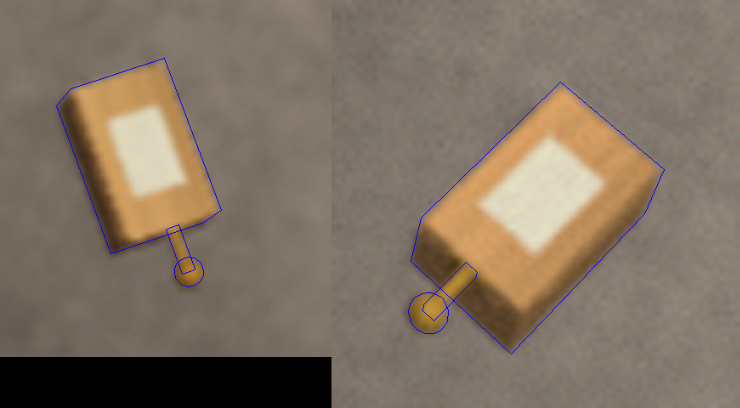

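```bash
cat > mv.py <<'E'
from h import *
import sys
from scipy.spatial.transform import Rotation as Ro
np.set_printoptions(precision=4,suppress=True)
def st():
    o=bot.get_obs();q=o['tool_rot'];R=Ro.from_quat([q[1],q[2],q[3],q[0]]).as_matrix()
    return o,R
def to(target,frm=None,R=None):
    o,R0=st();R=R0 if R is None else R
    f=o['eef_pos'] if frm is None else frm
    return R.T@(np.array(target)-f)/.12
def down(yawx):
    x=np.array([np.cos(yawx),np.sin(yawx),0]);z=np.array([0,0,-1.]);return np.c_[x,np.cross(z,x),z]
E
python3 - <<'E'
from mv import *
o,R=st();print(o['t'],o['eef_pos'],o['q'],R)
D=down(.30-np.pi/2)
print(Ro.from_matrix(R.T@D).as_rotvec(degrees=True)/4)
p=o['eef_pos']
for w in ([.50,-.35,.2],[.52,.1,.2],[.4835,.2555,.12]):
    print(w,to(w,p,D));p=np.array(w)
E
```

```text
1.0 [ 0.2782 -0.615   0.2039] [ 1.0379  0.477   0.0224  1.5554 -0.0115  1.1093 -0.0831] [[ 0.4121 -0.9112  0.    ]
 [-0.9112 -0.4121  0.    ]
 [-0.     -0.     -1.    ]]
[-0.0004  0.0001  1.7866]
[0.5, -0.35, 0.2] [-1.5636 -2.4184  0.0326]
[0.52, 0.1, 0.2] [-3.5333 -1.2674  0.    ]
[0.4835, 0.2555, 0.12] [-1.3278 -0.0924  0.6667]
```

>>> apply_moves:
  moves: "-1 0 0 0 0 0 0.9; -1 0 0 0 0 0 0.887; -1 -0.156 -0.242 0 0 0 0; -1 -0.156 -0.242 0 0 0 0; -1 -0.156 -0.242 0 0 0 0; -1 -0.156 -0.242 0 0 0 0; -1 -0.156 -0.242 0 0 0 0; -1 -0.156 -0.242 0 0 0 0; -1 -0.156 -0.242 0 0 0 0; -1 -0.156 -0.242 0 0 0 0; -1 -0.156 -0.242 0 0 0 0; -1 -0.156 -0.242 0 0 0 0"
  force: 25

```text
t: 2.0
eef_pos: [0.5012, -0.349, 0.2041]
tool_rot: [0.0, 0.805, -0.594, 0.0]
contact_force: [0.1, -0.6, -0.7]
gripper_width: 0.995
```

>>> apply_moves:
  moves: "-1 -0.294 -0.106 0 0 0 0; -1 -0.294 -0.106 0 0 0 0; -1 -0.294 -0.106 0 0 0 0; -1 -0.294 -0.106 0 0 0 0; -1 -0.294 -0.106 0 0 0 0; -1 -0.294 -0.106 0 0 0 0; -1 -0.294 -0.106 0 0 0 0; -1 -0.294 -0.106 0 0 0 0; -1 -0.294 -0.106 0 0 0 0; -1 -0.294 -0.106 0 0 0 0; -1 -0.294 -0.106 0 0 0 0; -1 -0.294 -0.106 0 0 0 0"

```text
t: 3.0
eef_pos: [0.5209, 0.1009, 0.2043]
tool_rot: [-0.0, 0.805, -0.594, 0.0]
contact_force: [0.4, -0.6, 0.2]
gripper_width: 0.995
```

```bash
python3 - <<'E'
from mv import *
o,R=st();print(o['t'],o['eef_pos'],o['q'],R)
D=down(.30-np.pi/2)
print(Ro.from_matrix(R.T@D).as_rotvec(degrees=True)/4)
print(to([.4835,.2555,.12]))
E
```

```text
3.0 [0.5209 0.1009 0.2043] [-0.0517  0.2579 -0.3042  1.8833  0.0905  1.0129 -1.6654] [[ 0.2953 -0.9554  0.0008]
 [-0.9554 -0.2953 -0.    ]
 [ 0.0002 -0.0007 -1.    ]]
[-0.0106 -0.0036 -0.0035]
[-1.3228 -0.0821  0.702 ]
```

>>> apply_moves:
  moves: "-1 -0.22 -0.014 0.117 0 0 0; -1 -0.22 -0.014 0.117 0 0 0; -1 -0.22 -0.014 0.117 0 0 0; -1 -0.22 -0.014 0.117 0 0 0; -1 -0.22 -0.014 0.117 0 0 0; -1 -0.22 -0.014 0.117 0 0 0; 0.2 0 0 0.15 0 0 0; 0.2 0 0 0.15 0 0 0; 0.2 0 0 0.15 0 0 0; 0.2 0 0 0.15 0 0 0; 0.2 0 0 0.15 0 0 0; 0.2 0 0 0.08 0 0 0"

```text
t: 4.0
eef_pos: [0.483, 0.2529, 0.0183]
tool_rot: [0.001, 0.805, -0.593, -0.0]
contact_force: [-0.4, 0.1, -0.2]
gripper_width: 0.398
```

```bash
python3 - <<'E'
from mv import *
o,R=st();print(o['t'],o['eef_pos'],o['gripper_width'])
T=imaging.read_camera('top');S=imaging.read_camera('side')
a=cv2.resize(T['image'][170:250,115:195],None,fx=5,fy=5,interpolation=2);b=cv2.resize(S['image'][90:170,175:255],None,fx=5,fy=5,interpolation=2)
cv2.imwrite('pics/g1.png',np.hstack([a,b])[:,:,::-1])
E
```

```text
4.0 [0.483  0.2529 0.0183] 0.39828746191279835
```

View pics/g1.png

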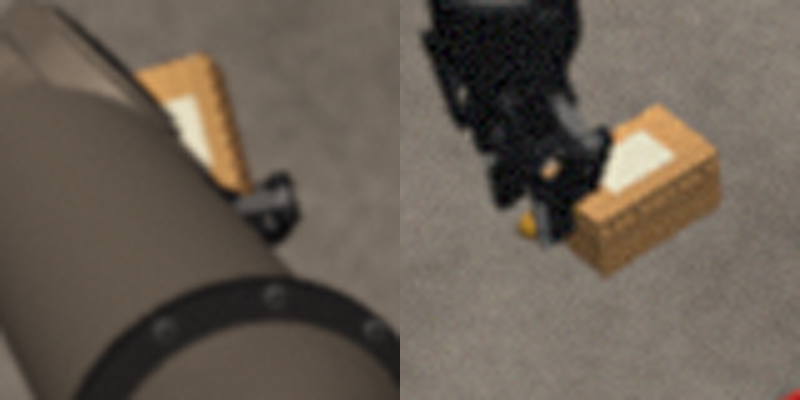

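>>> apply_moves:
  moves: "0.2 -0.018 -0.008 0 0 0 0; 0.5 0 0 0 0 0 0; 1 0 0 0 0 0 0; 1 0 0 0 0 0 0; 1 0 0 0 0 0 0; 1 0 0 0 0 0 0; 1 0 0 0 0 0 0"
  force: 20

```text
t: 4.68
eef_pos: [0.4842, 0.2558, 0.0203]
tool_rot: [-0.0, 0.805, -0.594, 0.0]
contact_force: [0.3, 0.1, 0.4]
gripper_width: -0.007
```

```bash
python3 - <<'E'
from mv import *
o,R=st();print(o['t'],o['eef_pos'],o['gripper_width'],o['contact_force'])
# arc steps in tool units: toward hinge = -tool y ; up = -z
ths=np.linspace(0,.65,11)
f0=np.arctan2(5,116);r=np.hypot(116,5)
P=np.c_[r*np.cos(ths+f0),r*np.sin(ths+f0)]
d=np.diff(P,axis=0)/120
print(np.c_[d[:,0],-d[:,1]], R.T@np.array([np.cos(.3),np.sin(.3),0]))
E
```

```text
4.6833 [0.4842 0.2558 0.0203] -0.006773554630376033 [0.2521 0.0745 0.3572]
[[-0.0047 -0.0627]
 [-0.0088 -0.0623]
 [-0.0128 -0.0616]
 [-0.0168 -0.0606]
 [-0.0207 -0.0594]
 [-0.0245 -0.0579]
 [-0.0282 -0.0562]
 [-0.0318 -0.0542]
 [-0.0353 -0.0521]
 [-0.0386 -0.0497]] [-0.0002 -1.      0.0004]
```

```bash
python3 - <<'E'
from mv import *
T=imaging.read_camera('top');S=imaging.read_camera('side')
im=cv2.resize(S['image'][90:170,175:255],None,fx=8,fy=8,interpolation=2)[:,:,::-1].copy()
for pt,c in(([.4835,.2555,.039],(255,0,0)),([.4842,.2558,.0203],(0,255,0)),([.4842,.2558,.0393],(255,255,0))):
    q=(proj(S,[pt])[0]-[175,90]+.5)*8;print(q);cv2.circle(im,tuple(int(v) for v in q),4,c,1)
cv2.imwrite('pics/g2.png',im)
for r in nets.spot_point(S,'pull_a')[:3]: print(r)
E
```

```text
[211.4463 358.9522]
[218.2738 395.8382]
[212.9211 357.1803]
{'location': [300.6, 306.2], 'score': 0.83}
{'location': [202.4, 137.5], 'score': 0.75}
```

View pics/g2.png

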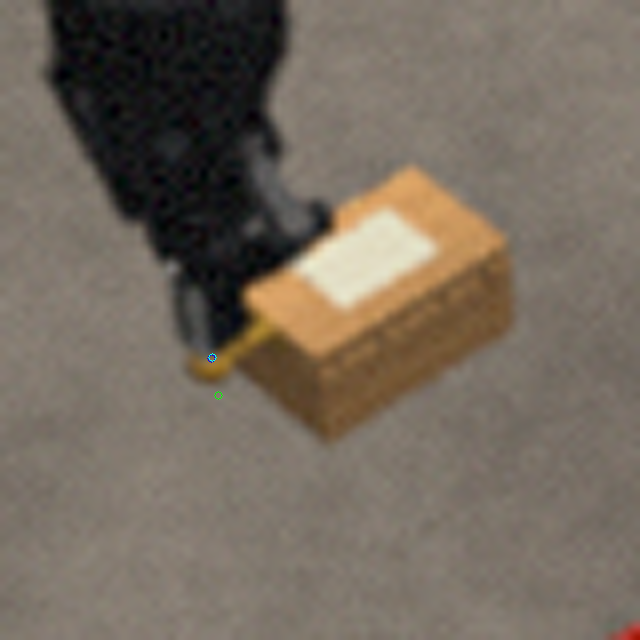

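>>> apply_moves:
  moves: "1 0 0 -0.2 0 0 0; 1 0 0 -0.2 0 0 0; 1 0 0.2 -0.2 0 0 0; 1 0 0.2 -0.2 0 0 0; 1 0 0.2 0 0 0 0;1 0 0 0 0 0 0"

```text
t: 5.33
eef_pos: [0.4119, 0.2334, 0.1169]
tool_rot: [0.001, 0.805, -0.593, 0.0]
contact_force: [-1.5, -0.3, -1.2]
gripper_width: -0.002
```

```bash
python3 - <<'E'
from mv import *
o,R=st();p=o['eef_pos'];print(o['t'],p,o['gripper_width'],o['contact_force'],R)
T=imaging.read_camera('top');S=imaging.read_camera('side')
out=[]
for I,bb in((T,(110,165,200,255)),(S,(160,85,250,175))):
    a,b,c,d=bb
    im=cv2.resize(I['image'][b:d,a:c],None,fx=4.4,fy=4.4,interpolation=2)[:,:,::-1].copy()
    im=cv2.convertScaleAbs(im,alpha=1.6)
    for pt,cc in((p,(0,255,0)),(p+[0,0,.019],(255,255,0)),(p+[0,0,-.03],(0,0,255))):
        q=(proj(I,[pt])[0]-[a,b]+.5)*4.4;print(q);cv2.circle(im,tuple(int(v) for v in q),3,cc,1)
    out.append(im)
cv2.imwrite('pics/g3.png',np.hstack(out))
E
```

```text
5.3333 [0.4119 0.2334 0.1169] -0.0017528270570361503 [-1.4931 -0.333  -1.183 ] [[ 0.297  -0.9549 -0.0004]
 [-0.9549 -0.297  -0.0014]
 [ 0.0012  0.0008 -1.    ]]
[212.0007 354.613 ]
[204.7429 352.008 ]
[222.9773 358.55  ]
[ 67.5131 184.4535]
[ 62.4763 160.0567]
[ 75.1627 221.5456]
```

View pics/g3.png

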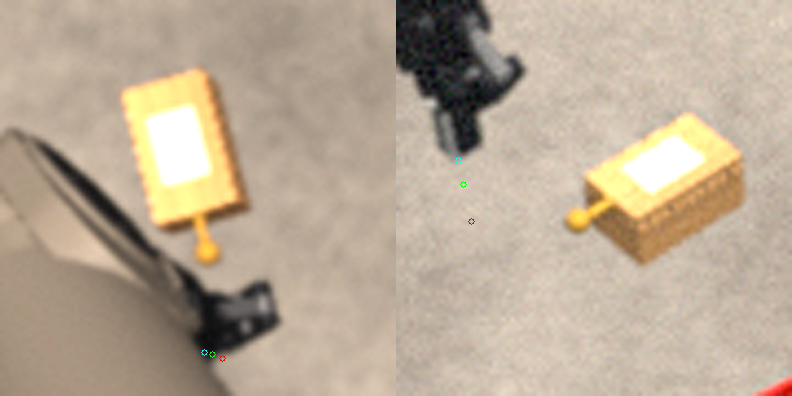

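```bash
python3 - <<'E'
from mv import *
T=imaging.read_camera('top');S=imaging.read_camera('side')
out=[]
for I,bb in((T,(140,215,190,265)),(S,(140,70,190,120))):
    a,b,c,d=bb
    im=cv2.resize(I['image'][b:d,a:c],None,fx=8,fy=8,interpolation=2)[:,:,::-1].copy()
    im=(255*(im/255.)**.5).astype(np.uint8)
    out.append(im)
cv2.imwrite('pics/g4.png',np.hstack(out))
E
```

```text
(no output)
```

View pics/g4.png

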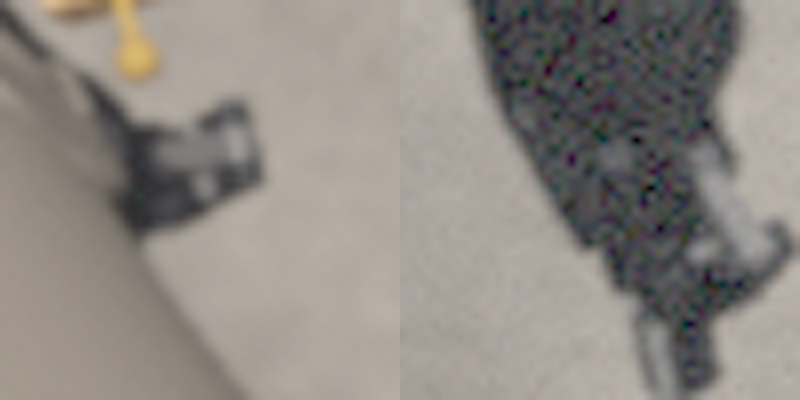

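>>> apply_moves:
  moves: "1 0 0 0.2 0 0 0; 1 0 0 0.2 0 0 0; 1 0 0 0.2 0 0 0; 1 0 0 0.2 0 0 0; 1 0 0 0.05 0 0 0; 1 0 0 0.03 0 0 0; 1 0 0 0.03 0 0 0; 1 0 0 0.03 0 0 0; 1 0 0 0.02 0 0 0; 1 0 0 0 0 0 0"

```text
t: 6.37
eef_pos: [0.4157, 0.2348, 0.0012]
tool_rot: [-0.0, 0.805, -0.594, 0.0]
contact_force: [-1.0, -0.6, 0.2]
gripper_width: 0.002
```

```bash
python3 - <<'E'
from mv import *
o,R=st();p=o['eef_pos'];print(o['t'],p,o['gripper_width'],o['contact_force'])
S=imaging.read_camera('side')
a,b,c,d=150,90,220,160
im=cv2.resize(S['image'][b:d,a:c],None,fx=8,fy=8,interpolation=2)[:,:,::-1].copy()
im=(255*(im/255.)**.5).astype(np.uint8)
for z,cc in((0,(0,255,0)),(.025,(255,255,0)),):
    q=(proj(S,[p+[0,0,z]])[0]-[a,b]+.5)*8;print(q);cv2.circle(im,tuple(int(v) for v in q),3,cc,1)
cv2.imwrite('pics/g5.png',im)
E
```

```text
6.3667 [0.4157 0.2348 0.0012] 0.0019095433989551461 [-1.0139 -0.6336  0.2234]
[262.2002 533.5427]
[252.243  484.1863]
```

View pics/g5.png

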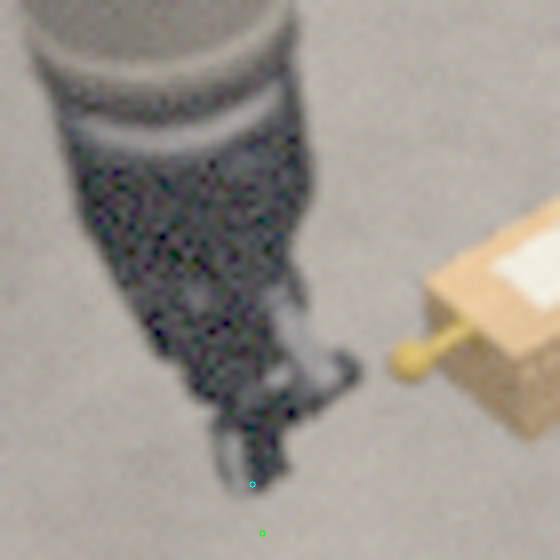

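```bash
python3 - <<'E'
from mv import *
print(to([.4835,.2555,-.004]))
E
```

```text
[ 0.0016 -0.5906  0.0452]
```

>>> apply_moves:
  moves: "0.2 0 0 -0.2 0 0 0; 0.2 0 0 -0.2 0 0 0; 0.2 0 0 -0.15 0 0 0; 0.2 0 -0.2 0 0 0 0; 0.2 0 -0.2 0 0 0 0; 0.2 0 -0.19 0 0 0 0; 0.2 0 0 0.2 0 0 0; 0.2 0 0 0.2 0 0 0; 0.2 0 0 0.1 0 0 0; 0.2 0 0 0.05 0 0 0; 0.2 0 0 0.045 0 0 0; 0.2 0 0 0 0 0 0"

```text
t: 7.42
eef_pos: [0.4827, 0.2555, -0.0047]
tool_rot: [0.0, 0.805, -0.593, -0.0]
contact_force: [1.3, 0.3, -0.0]
gripper_width: 0.4
```

>>> apply_moves:
  moves: "0.5 0 0 0 0 0 0; 1 0 0 0 0 0 0; 1 0 0 0 0 0 0; 1 0 0 0 0 0 0; 1 0 0 0 0 0 0; 1 0 0 0 0 0 0"
  force: 20

```text
t: 7.92
eef_pos: [0.4835, 0.2559, -0.0039]
tool_rot: [-0.001, 0.805, -0.594, 0.0]
contact_force: [-1.2, -0.5, 5.2]
gripper_width: 0.163
```

>>> apply_moves:
  moves: "1 0 -0.0047 -0.0627 0 0 0; 1 0 -0.0088 -0.0623 0 0 0; 1 0 -0.0128 -0.0616 0 0 0; 1 0 -0.0168 -0.0606 0 0 0; 1 0 -0.0207 -0.0594 0 0 0; 1 0 -0.0245 -0.0579 0 0 0; 1 0 -0.0282 -0.0562 0 0 0; 1 0 -0.0318 -0.0542 0 0 0; 1 0 -0.0353 -0.052 0 0 0; 1 0 -0.0386 -0.05 0 0 0; 1 0 0 0 0 0 0; 1 0 0 0 0 0 0"

```text
t: 8.92
eef_pos: [0.5091, 0.2636, 0.0651]
tool_rot: [-0.0, 0.805, -0.594, 0.0]
contact_force: [0.0, -0.2, 0.4]
gripper_width: 0.166
```

>>> apply_moves:
  moves: "1 0 0 0 0 0 0; 1 0 0 0 0 0 0"

```text
t: 9.08
eef_pos: [0.5085, 0.2635, 0.0645]
tool_rot: [-0.0, 0.805, -0.593, 0.0]
contact_force: [0.7, 1.1, -0.3]
gripper_width: 0.169
```

```bash
python3 - <<'E'
from mv import *
o,R=st();p=o['eef_pos'];print(o['t'],p,o['gripper_width'],o['contact_force'])
S=imaging.read_camera('side')
a,b,c,d=175,80,255,160
im=cv2.resize(S['image'][b:d,a:c],None,fx=7,fy=7,interpolation=2)[:,:,::-1].copy()
cv2.imwrite('pics/g6.png',im)
E
```

```text
9.0833 [0.5085 0.2635 0.0645] 0.16865656943644233 [ 0.7007  1.0988 -0.255 ]
```

View pics/g6.png

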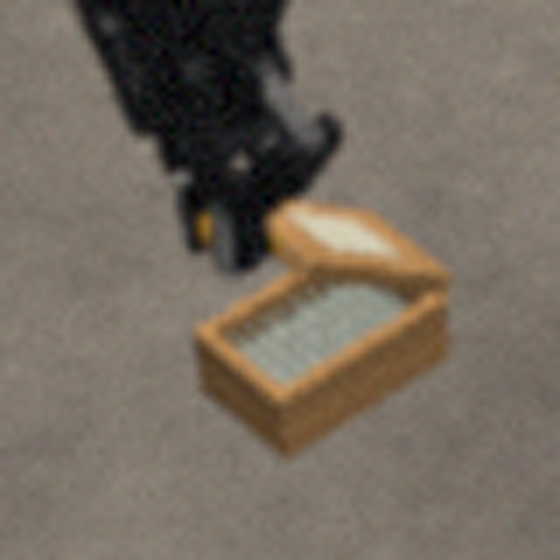

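The lid of the left case is up, with the ball (205,225) between the fingers. Next I'll release it.

>>> apply_moves:
  moves: "0.6 0 0 0 0 0 0; 0.2 0 0 0 0 0 0; 0 0 0 0 0 0 0; -0.2 0 0 0 0 0 0; -0.2 0 0 0 0 0 0; -0.2 0 0 0 0 0 0; -0.2 0 0 0 0 0 0; -0.2 0 0 0 0 0 0"

```text
t: 9.8
eef_pos: [0.5085, 0.2634, 0.0647]
tool_rot: [-0.0, 0.805, -0.594, 0.0]
contact_force: [-0.3, -0.1, -0.2]
gripper_width: 0.601
```

```bash
python3 - <<'E'
from mv import *
o,R=st();p=o['eef_pos'];print(o['t'],p,o['gripper_width'],o['contact_force'])
S=imaging.read_camera('side')
a,b,c,d=175,80,255,160
im=cv2.resize(S['image'][b:d,a:c],None,fx=7,fy=7,interpolation=2)[:,:,::-1].copy()
cv2.imwrite('pics/g7.png',im)
E
```

```text
9.8 [0.5085 0.2634 0.0647] 0.6006251097260585 [-0.2966 -0.072  -0.163 ]
```

View pics/g7.png

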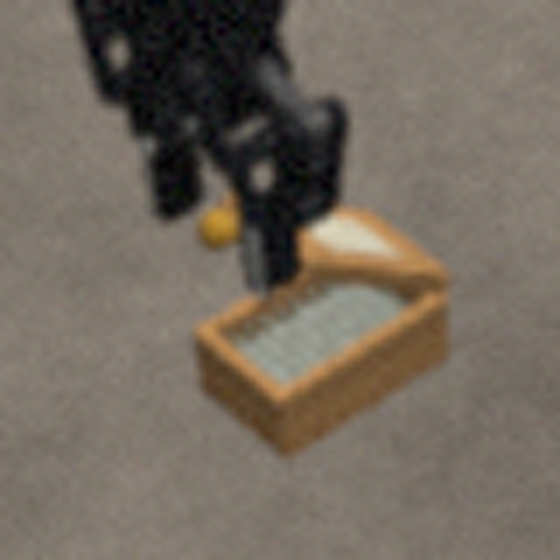

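The left lid stays up with nothing touching it, so the left case is the stiff one. I'll grip the ball again and push the lid back down.

>>> apply_moves:
  moves: "0.5 0 0 0 0 0 0; 1 0 0 0 0 0 0; 1 0 0 0 0 0 0; 1 0 0 0 0 0 0; 1 0 0 0 0 0 0; 1 0 0 0 0 0 0"
  force: 20

```text
t: 10.35
eef_pos: [0.5084, 0.2634, 0.0647]
tool_rot: [0.0, 0.805, -0.593, -0.0]
contact_force: [-0.2, 0.1, 0.1]
gripper_width: 0.166
```

>>> apply_moves:
  moves: "1 0 0.0386 0.05 0 0 0; 1 0 0.0353 0.052 0 0 0; 1 0 0.0318 0.0542 0 0 0; 1 0 0.0282 0.0562 0 0 0; 1 0 0.0245 0.0579 0 0 0; 1 0 0.0207 0.0594 0 0 0; 1 0 0.0168 0.0606 0 0 0; 1 0 0.0128 0.0616 0 0 0; 1 0 0.0088 0.0623 0 0 0; 1 0 0.0047 0.0635 0 0 0; 1 0 0 0.01 0 0 0; 1 0 0 0 0 0 0"

```text
t: 11.35
eef_pos: [0.4833, 0.2559, -0.0062]
tool_rot: [-0.0, 0.805, -0.593, 0.0]
contact_force: [0.7, 1.3, 6.0]
gripper_width: 0.166
```

>>> apply_moves:
  moves: "0.5 0 0 0 0 0 0; 0.1 0 0 0 0 0 0; 0.1 0 0 0 0 0 0; 0.1 0 0 0 0 0 0; 0.1 0 0 0 0 0 0; 0.1 0 0 -0.15 0 0 0; 0.1 0 0 -0.25 0 0 0; 0.1 0 0 -0.25 0 0 0; 0.1 0 0 -0.25 0 0 0; 0.1 0 0 -0.25 0 0 0; 0.1 0 0 0 0 0 0"

```text
t: 12.27
eef_pos: [0.486, 0.2577, 0.138]
tool_rot: [-0.004, 0.805, -0.594, 0.002]
contact_force: [1.2, -0.8, 0.3]
gripper_width: 0.454
```

```bash
python3 - <<'E'
from fit import *
from mv import *
o,R=st();p=o['eef_pos'];print(o['t'],p,o['gripper_width'],o['contact_force'])
S=imaging.read_camera('side');T=imaging.read_camera('top')
sb=(185,95,255,160);tb=(125,170,190,240)
r=fit([(S,sb)],(.5513,.2765,.30));print(r)
im=np.vstack([overlay(S,sb,r[0],''),overlay(T,tb,r[0],'')[:,:420] if 0 else np.zeros((1,420,3),np.uint8)])
cv2.imwrite('pics/g8.png',im)
D=down(.31-np.pi/2);print(R.T@D)
for w in ([.52,.1,.155],[.53,-.2,.155],[.491,-.3005,.07],[.491,-.3005,-.004]):
    print(w,to(w,p,R));p=np.array(w)
E
```

```text
12.2667 [0.486  0.2577 0.138 ] 0.4537661830357132 [ 1.2009 -0.7775  0.3221]
(array([0.5509, 0.2755, 0.2935]), np.float64(14.627973856209149), np.float64(876.0))
[[ 0.9999  0.0102  0.002 ]
 [-0.0102  0.9999  0.0093]
 [-0.0019 -0.0093  1.    ]]
[0.52, 0.1, 0.155] [ 1.3385  0.1164 -0.1457]
[0.53, -0.2, 0.155] [ 2.4131  0.6588 -0.011 ]
[0.491, -0.3005, 0.07] [0.7056 0.5644 0.7017]
[0.491, -0.3005, -0.004] [0.0012 0.0057 0.6166]
```

View pics/g8.png

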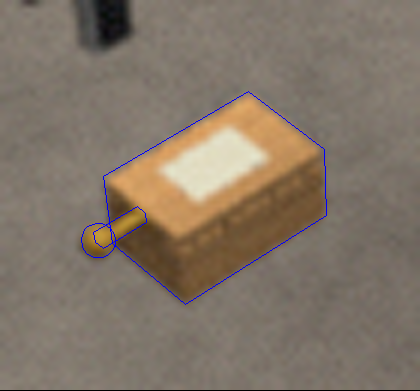

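>>> apply_moves:
  moves: "0.1 0.248 0.0744 0 0 0 0; 0.1 0.248 0.0744 0 0 0 0; 0.1 0.248 0.0744 0 0 0 0; 0.1 0.248 0.0744 0 0 0 0; 0.1 0.248 0.0744 0 0 0 0; 0.1 0.248 0.0744 0 0 0 0; 0.1 0.248 0.0744 0 0 0 0; 0.1 0.248 0.0744 0 0 0 0; 0.1 0.248 0.0744 0 0 0 0; 0.1 0.248 0.0744 0 0 0 0; 0.1 0.248 0.0744 0 0 0 0; 0.1 0.248 0.0744 0 0 0 0"

```text
t: 13.37
eef_pos: [0.4846, -0.1188, 0.1306]
tool_rot: [0.001, 0.805, -0.593, -0.001]
contact_force: [0.2, 0.6, 0.5]
gripper_width: 0.448
```

>>> apply_moves:
  moves: "0.1 0.248 0.0744 0 0 0 0; 0.1 0.248 0.0744 0 0 0 0; 0.1 0.248 0.0744 0 0 0 0; 0.1 0.248 0.0744 0 0 0 0; 0.1 0.248 0.0744 0 0 0 0; 0.1 0.248 0.0744 0 0 0 0; 0.1 0 0 0.15 0 0 0; 0.1 0 0 0.2 0 0 0; 0.1 0 0 0.2 0 0 0; 0.1 0 0 0 0 0 0; 0.1 0 0 0 0 0 0"

```text
t: 14.28
eef_pos: [0.4858, -0.3027, 0.064]
tool_rot: [0.0, 0.805, -0.593, -0.003]
contact_force: [0.1, -0.1, 1.0]
gripper_width: 0.446
```

```bash
python3 - <<'E'
from mv import *
o,R=st();p=o['eef_pos'];print(o['t'],p,o['gripper_width'],o['contact_force'],o['q'])
D=down(.31-np.pi/2);print(Ro.from_matrix(R.T@D).as_rotvec(degrees=True)/4)
print(to([.491,-.3005,-.004]))
S=imaging.read_camera('side')
a,b,c,d=270,230,370,330
im=cv2.resize(S['image'][b:d,a:c],None,fx=5,fy=5,interpolation=2)[:,:,::-1].copy()
q=(proj(S,[p+[0,0,.025]])[0]-[a,b]+.5)*5;cv2.circle(im,tuple(int(v) for v in q),3,(0,255,0),1)
cv2.imwrite('pics/g9.png',im)
E
```

```text
14.2833 [ 0.4858 -0.3027  0.064 ] 0.4458824191106039 [ 0.1097 -0.1413  1.0124] [ 0.5525  0.4872 -0.1337  1.9092  0.0908  0.7564 -0.9028]
[ 0.0557  0.0542 -0.1397]
[-0.0027 -0.0492  0.5668]
```

View pics/g9.png

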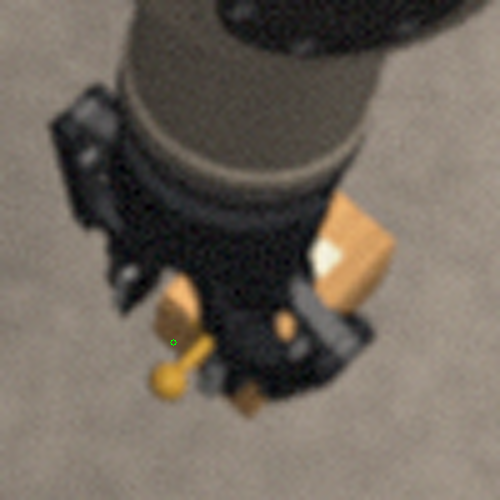

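>>> apply_moves:
  moves: "0.1 0 -0.049 0.1 0 0 -0.14; 0.1 0 0 0.15 0 0 0; 0.1 0 0 0.15 0 0 0; 0.1 0 0 0.1 0 0 0; 0.1 0 0 0.067 0 0 0; 0.5 0 0 0 0 0 0; 1 0 0 0 0 0 0; 1 0 0 0 0 0 0; 1 0 0 0 0 0 0; 1 0 0 0 0 0 0; 1 0 0 0 0 0 0; 1 0 0 0 0 0 0"
  force: 20

```text
t: 15.33
eef_pos: [0.4936, -0.302, -0.0015]
tool_rot: [-0.0, 0.808, -0.59, 0.0]
contact_force: [-1.2, 0.9, -0.6]
gripper_width: 0.167
```

>>> apply_moves:
  moves: "1 0 -0.0047 -0.0627 0 0 0; 1 0 -0.0088 -0.0623 0 0 0; 1 0 -0.0128 -0.0616 0 0 0; 1 0 -0.0168 -0.0606 0 0 0; 1 0 -0.0207 -0.0594 0 0 0; 1 0 -0.0245 -0.0579 0 0 0; 1 0 -0.0282 -0.0562 0 0 0; 1 0 -0.0318 -0.0542 0 0 0; 1 0 -0.0353 -0.052 0 0 0; 1 0 -0.0386 -0.05 0 0 0; 1 0 0 0 0 0 0; 1 0 0 0 0 0 0"

```text
t: 16.33
eef_pos: [0.519, -0.2939, 0.0676]
tool_rot: [0.0, 0.808, -0.589, 0.0]
contact_force: [-0.4, 0.3, -1.0]
gripper_width: 0.164
```

>>> apply_moves:
  moves: "1 0 0 0 0 0 0; 1 0 0 0 0 0 0"

```text
t: 16.5
eef_pos: [0.5185, -0.2941, 0.067]
tool_rot: [0.0, 0.808, -0.59, -0.0]
contact_force: [-0.2, 1.1, -0.8]
gripper_width: 0.164
```

```bash
python3 - <<'E'
from mv import *
o,R=st();p=o['eef_pos'];print(o['t'],p,o['gripper_width'],o['contact_force'])
S=imaging.read_camera('side')
a,b,c,d=270,220,370,320
im=cv2.resize(S['image'][b:d,a:c],None,fx=5,fy=5,interpolation=2)[:,:,::-1].copy()
cv2.imwrite('pics/g10.png',im)
E
```

```text
16.5 [ 0.5185 -0.2941  0.067 ] 0.1635241950533281 [-0.1601  1.0749 -0.7622]
```

View pics/g10.png

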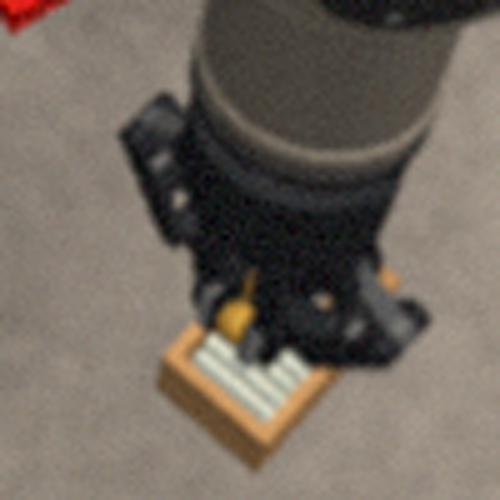

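Right lid raised; ball (235,320) is in the grip. Release.

>>> apply_moves:
  moves: "0.6 0 0 0 0 0 0; 0.2 0 0 0 0 0 0; 0 0 0 0 0 0 0; -0.2 0 0 0 0 0 0; -0.2 0 0 0 0 0 0; -0.2 0 0 0 0 0 0; -0.2 0 0 0 0 0 0; -0.2 0 0 0 0 0 0"

```text
t: 17.22
eef_pos: [0.5188, -0.2939, 0.0674]
tool_rot: [-0.0, 0.808, -0.59, 0.0]
contact_force: [-0.4, 0.1, -0.9]
gripper_width: 0.596
```

```bash
python3 - <<'E'
from mv import *
o,R=st();p=o['eef_pos'];print(o['t'],p,o['gripper_width'],o['contact_force'])
S=imaging.read_camera('side')
a,b,c,d=270,220,370,320
im=cv2.resize(S['image'][b:d,a:c],None,fx=5,fy=5,interpolation=2)[:,:,::-1].copy()
cv2.imwrite('pics/g11.png',im)
E
```

```text
17.2167 [ 0.5188 -0.2939  0.0674] 0.595553429381234 [-0.3811  0.0609 -0.8975]
```

View pics/g11.png

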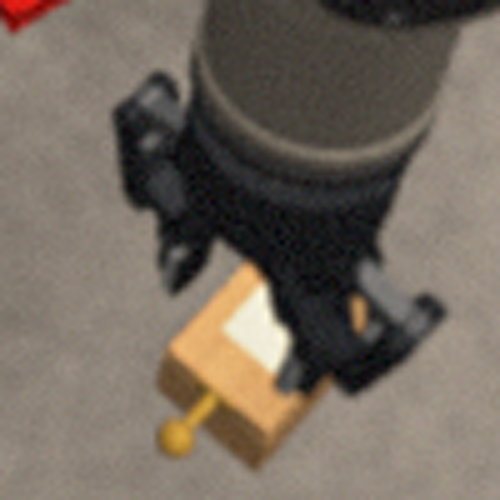

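```bash
python3 - <<'E'
from mv import *
o,R=st();p=o['eef_pos']
D=down(.30-np.pi/2);print(Ro.from_matrix(R.T@D).as_rotvec(degrees=True)/4)
w0=p+[0,0,.072]
print(to([.551,.2763,w0[2]],w0,D))
E
```

```text
[-0.001  -0.0011  0.1398]
[-4.4602 -1.6607  0.    ]
```

>>> apply_moves:
  moves: "-1 0 0 -0.2 0 0 0.14; -1 0 0 -0.2 0 0 0; -1 0 0 -0.2 0 0 0; -1 -0.248 -0.0923 0 0 0 0; -1 -0.248 -0.0923 0 0 0 0; -1 -0.248 -0.0923 0 0 0 0; -1 -0.248 -0.0923 0 0 0 0; -1 -0.248 -0.0923 0 0 0 0; -1 -0.248 -0.0923 0 0 0 0; -1 -0.248 -0.0923 0 0 0 0; -1 -0.248 -0.0923 0 0 0 0; -1 -0.248 -0.0923 0 0 0 0"

```text
t: 18.27
eef_pos: [0.5347, -0.0071, 0.1395]
tool_rot: [-0.0, 0.805, -0.594, 0.0]
contact_force: [0.8, -0.4, 0.2]
gripper_width: 0.996
```

>>> apply_moves:
  moves: "-1 -0.248 -0.0923 0 0 0 0; -1 -0.248 -0.0923 0 0 0 0; -1 -0.248 -0.0923 0 0 0 0; -1 -0.248 -0.0923 0 0 0 0; -1 -0.248 -0.0923 0 0 0 0; -1 -0.248 -0.0923 0 0 0 0; -1 -0.248 -0.0923 0 0 0 0; -1 -0.248 -0.0923 0 0 0 0; -1 -0.248 -0.0923 0 0 0 0; -1 0 0 0 0 0 0; -1 0 0 0 0 0 0"

```text
t: 19.18
eef_pos: [0.5501, 0.2794, 0.1392]
tool_rot: [-0.0, 0.806, -0.592, -0.0]
contact_force: [0.2, -0.4, 0.1]
gripper_width: 0.997
```

```bash
python3 - <<'E'
from fit import *
from mv import *
o,R=st();p=o['eef_pos'];print(o['t'],p,o['gripper_width'],o['contact_force'],o['q'])
D=down(.30-np.pi/2);print(Ro.from_matrix(R.T@D).as_rotvec(degrees=True)/4)
print(to([.551,.2763,-.023]))
S=imaging.read_camera('side')
sb=(175,65,275,165)
im=overlay(S,sb,(.551,.2763,.30),'')
q=(proj(S,[p+[0,0,.025]])[0]-sb[:2]+.5)*6;cv2.circle(im,tuple(int(v) for v in q),3,(0,255,0),1)
cv2.imwrite('pics/g12.png',im)
sb=(285,245,365,325)
T=imaging.read_camera('top');print(fit([(S,sb),(T,(320,165,385,235))],(.5587,-.279,.31)))
E
```

```text
19.1833 [0.5501 0.2794 0.1392] 0.9973613073603964 [ 0.1658 -0.4139  0.0568] [-0.333   0.4682 -0.3158  1.7446  0.1712  0.9556 -1.9828]
[0.0012 0.0156 0.0593]
[0.0286 0.0005 1.3516]
(array([ 0.5588, -0.2797,  0.3546]), np.float64(74.25796232218377), np.float64(2352.0))
```

View pics/g12.png

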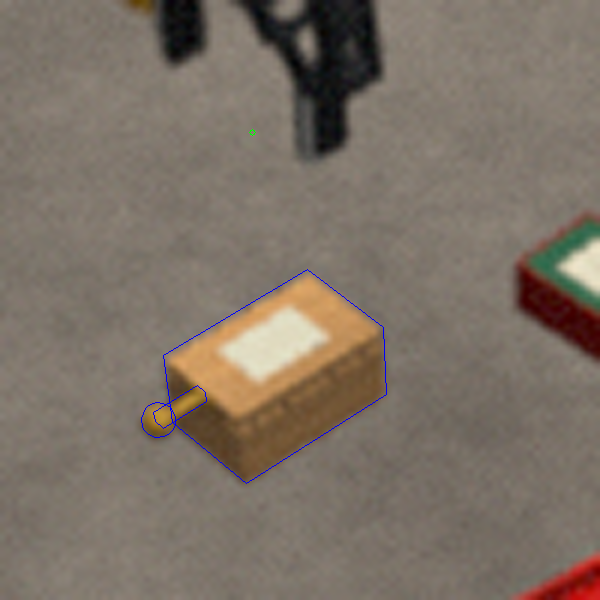

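>>> apply_moves:
  moves: "-1 0.028 0 0.2 0 0 0.06; -1 0 0 0.25 0 0 0; -1 0 0 0.25 0 0 0; -1 0 0 0.25 0 0 0; -1 0 0 0.2 0 0 0; -1 0 0 0.12 0 0 0; -1 0 0 0.08 0 0 0; -1 0 0 0 0 0 0"

```text
t: 19.95
eef_pos: [0.5513, 0.2719, -0.0241]
tool_rot: [0.001, 0.803, -0.596, -0.0]
contact_force: [-1.3, -0.5, -0.7]
gripper_width: 1.003
```

>>> apply_moves:
  moves: "1 0 0 0 0 0 0; 1 0 0 0 0 0 0; 1 0 0 0 0 0 0; 1 0 0 0 0 0 0; 1 0 0 0 0 0 0; 1 0 0 0 0 0 0"
  force: 45

```text
t: 20.45
eef_pos: [0.5533, 0.2749, -0.0206]
tool_rot: [-0.002, 0.804, -0.595, 0.001]
contact_force: [-1.4, 0.7, 6.6]
gripper_width: 0.648
```

>>> apply_moves:
  moves: "1 0 0 -0.03 0 0 0; 1 0 0 -0.07 0 0 0; 1 0 0 -0.1 0 0 0; 1 0 0 -0.1 0 0 0; 1 0 0 -0.1 0 0 0; 1 0 0 -0.1 0 0 0; 1 0 0 -0.05 0 0 0; 1 0 0 0 0 0 0"

```text
t: 21.12
eef_pos: [0.5532, 0.2743, 0.0457]
tool_rot: [-0.002, 0.804, -0.595, 0.001]
contact_force: [0.1, 0.7, -4.2]
gripper_width: 0.646
```

```bash
python3 - <<'E'
from mv import *
o,R=st();p=o['eef_pos'];print(o['t'],p,o['gripper_width'],o['contact_force'])
D=down(.16-np.pi/2);print(Ro.from_matrix(R.T@D).as_rotvec(degrees=True)/4)
print(to([.62,.02,p[2]],p,R),to([.62,.02,p[2]],p,D))
S=imaging.read_camera('side')
a,b,c,d=175,65,275,165
im=cv2.resize(S['image'][b:d,a:c],None,fx=5,fy=5,interpolation=2)[:,:,::-1].copy()
cv2.imwrite('pics/g13.png',im)
E
```

```text
21.1167 [0.5532 0.2743 0.0457] 0.6462228556133568 [ 0.06    0.6985 -4.2449]
[-0.0503  0.014   1.9432]
[ 2.1896  0.085  -0.0019] [ 2.1809 -0.2119  0.    ]
```

View pics/g13.png

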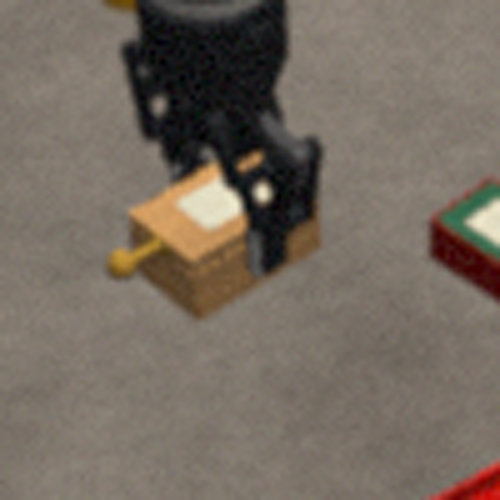

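>>> apply_moves:
  moves: "1 0 0 0 0 0 0.65; 1 0 0 0 0 0 0.65; 1 0 0 0 0 0 0.64; 1 0.1 -0.01 0 0 0 0; 1 0.24 -0.024 0 0 0 0; 1 0.3 -0.03 0 0 0 0; 1 0.3 -0.03 0 0 0 0; 1 0.3 -0.03 0 0 0 0; 1 0.3 -0.03 0 0 0 0; 1 0.3 -0.03 0 0 0 0; 1 0.24 -0.024 0 0 0 0; 1 0.1 -0.01 0 0 0 0"

```text
t: 22.17
eef_pos: [0.6198, 0.011, 0.0426]
tool_rot: [0.002, 0.76, -0.65, 0.001]
contact_force: [0.3, -1.7, -4.6]
gripper_width: 0.645
```

>>> apply_moves:
  moves: "1 0 0 0 0 0 0; 1 0 0 0 0 0 0"

```text
t: 22.33
eef_pos: [0.619, 0.0177, 0.0427]
tool_rot: [0.001, 0.761, -0.649, -0.0]
contact_force: [0.4, 0.7, -3.6]
gripper_width: 0.651
```

```bash
python3 - <<'E'
from fit import *
from mv import *
o,R=st();p=o['eef_pos'];print(o['t'],p,o['gripper_width'],o['contact_force'])
print(to([.62,.02,p[2]],p,R), Ro.from_matrix(R.T@down(.16-np.pi/2)).as_rotvec(degrees=True))
S=imaging.read_camera('side');T=imaging.read_camera('top')
out=[]
for I,bb in((S,(225,110,340,225)),(T,(190,120,290,220))):
    im=overlay(I,bb,(p[0],p[1],.16,.066),'')
    out.append(cv2.resize(im,(400,400)))
cv2.imwrite('pics/g14.png',np.hstack(out))
E
```

```text
22.3333 [0.619  0.0177 0.0427] 0.6506049456321329 [ 0.3791  0.6654 -3.638 ]
[-0.0178 -0.0111 -0.    ] [ 0.0689 -0.0128 -0.0736]
```

View pics/g14.png

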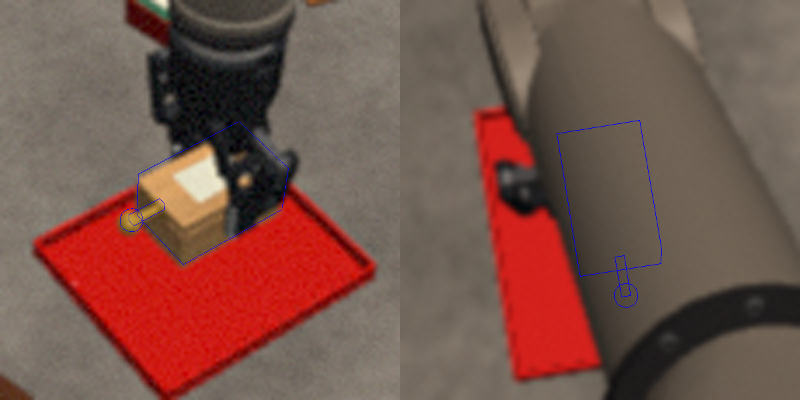

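>>> apply_moves:
  moves: "1 -0.018 -0.01 0.05 0 0 0; 1 0 0 0.1 0 0 0; 1 0 0 0.1 0 0 0; 1 0 0 0.1 0 0 0; 1 0 0 0.06 0 0 0; 1 0 0 0.03 0 0 0; 1 0 0 0.015 0 0 0; 1 0 0 0.01 0 0 0; 1 0 0 0.01 0 0 0; 1 0 0 0 0 0 0; 1 0 0 0 0 0 0"

```text
t: 23.35
eef_pos: [0.6207, 0.0218, -0.0132]
tool_rot: [-0.0, 0.761, -0.648, 0.0]
contact_force: [0.5, -0.6, -3.7]
gripper_width: 0.647
```

```bash
python3 - <<'E'
from mv import *
o,R=st();p=o['eef_pos'];print(o['t'],p,o['gripper_width'],o['contact_force'])
E
```

```text
23.35 [ 0.6207  0.0218 -0.0132] 0.647066913805782 [ 0.5012 -0.5829 -3.6845]
```

Still carrying the full weight; a few millimetres are left.

>>> apply_moves:
  moves: "1 0 0 0.01 0 0 0; 1 0 0 0.01 0 0 0; 1 0 0 0.008 0 0 0; 1 0 0 0 0 0 0; 1 0 0 0 0 0 0"

```text
t: 23.77
eef_pos: [0.6205, 0.0218, -0.0165]
tool_rot: [-0.0, 0.761, -0.648, 0.0]
contact_force: [-2.7, -1.0, 1.4]
gripper_width: 0.644
```

>>> apply_moves:
  moves: "1 0 0 0.005 0 0 0; 1 0 0 0 0 0 0; -0.35 0 0 0 0 0 0; -0.5 0 0 0 0 0 0; -0.7 0 0 0 0 0 0; -1 0 0 0 0 0 0; -1 0 0 0 0 0 0; -1 0 0 0 0 0 0; -1 0 0 -0.05 0 0 0; -1 0 0 -0.15 0 0 0; -1 0 0 -0.2 0 0 0; -1 0 0 -0.25 0 0 0"

```text
t: 24.77
eef_pos: [0.6189, 0.0217, 0.0601]
tool_rot: [0.001, 0.762, -0.648, -0.001]
contact_force: [0.1, 0.1, -0.0]
gripper_width: 1.0
```

>>> apply_moves:
  moves: "-1 0 0 -0.25 0 0 0; -1 0 0 -0.25 0 0 0; -1 0.2 0 -0.25 0 0 0; -1 0.3 0 0 0 0 0; -1 0.3 0 0 0 0 0; -1 0.3 0 0 0 0 0; -1 0.3 0 0 0 0 0; -1 0.3 0 0 0 0 0; -1 0 0 0 0 0 0"

```text
t: 25.52
eef_pos: [0.6522, -0.1908, 0.1507]
tool_rot: [0.002, 0.758, -0.652, 0.002]
contact_force: [-0.1, -1.9, 0.3]
gripper_width: 0.997
```

```bash
python3 - <<'E'
from fit import *
from mv import *
o,R=st();p=o['eef_pos'];print(o['t'],p,o['gripper_width'],o['contact_force'])
S=imaging.read_camera('side');T=imaging.read_camera('top')
save(S,'s9.png')
out=[]
for I,bb in((S,(225,110,340,225)),(T,(190,120,290,220))):
    im=overlay(I,bb,(.62,.02,.16,.004),'')
    out.append(cv2.resize(im,(400,400)))
cv2.imwrite('pics/g15.png',np.hstack(out))
for name,z in (('block_mid',.0175),('vial_mid',.025),('carton_mid',.015)):
  for I in (T,S):
    for r in nets.spot_point(I,name)[:1]: print(name,onz(I,r['location'],z))
E
```

```text
25.5167 [ 0.6522 -0.1908  0.1507] 0.9965024855796831 [-0.0628 -1.9337  0.3008]
block_mid [ 0.4068 -0.0488  0.0175]
block_mid [ 0.4167 -0.0375  0.0175]
vial_mid [ 0.7017 -0.2879  0.025 ]
carton_mid [0.7313 0.263  0.015 ]
carton_mid [0.7237 0.275  0.015 ]
```

View pics/g15.png

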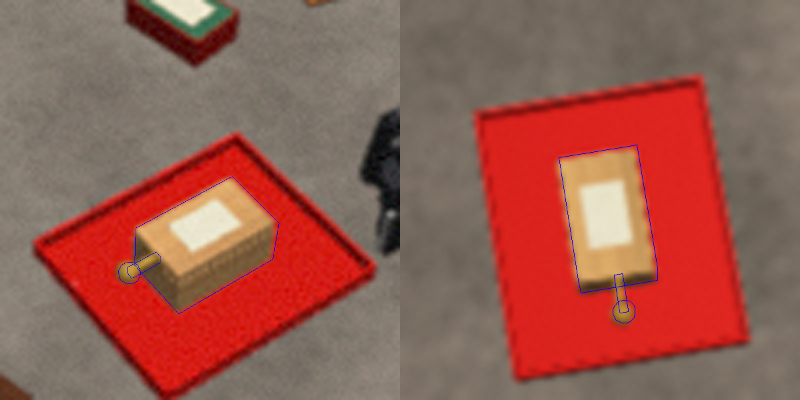

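View pics/s9.png

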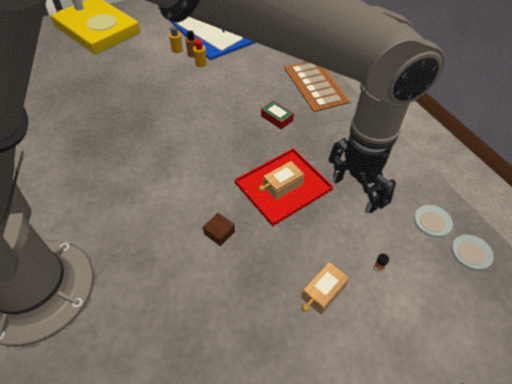

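>>> apply_moves:
  moves: "-1 0 0 0 0 0 0; -1 0 0 0 0 0 0; -1 0 0 0 0 0 0; -1 0 0 0 0 0 0"

```text
t: 26.25
eef_pos: [0.6529, -0.1794, 0.1504]
tool_rot: [0.0, 0.762, -0.648, 0.0]
contact_force: [0.5, 0.1, 1.3]
gripper_width: 0.997
```

```bash
python3 - <<'E'
from fit import *
S=imaging.read_camera('side');T=imaging.read_camera('top')
print(fit([(S,(285,245,365,325))],(.5587,-.279,.31)))
print(bot.hand_in())
E
```

```text
(array([ 0.55870854, -0.27959015,  0.35539825]), np.float64(33.9836063052672), np.float64(1500.0))
the job is handed in; nothing more can be done
None
```

The stiff case is in the red tray with its lid shut, and I handed the job in at about 26 s. Its verdict is not reported.

- **Left case:** I raised the lid by its pull and let go. It stayed up, so this is the stiff one. I pushed it shut and later carried the case to the tray.
- **Right case:** its lid dropped shut when I let go, so I left it standing.

**Final checks:**
- **Stiff case:** in both cameras it matches a shut, flat case at the tray's centre to within a few millimetres.
- **Good case:** it is shut and within about 1 mm of where it was. It may have turned about 2.5°.
- **Other things:** the block and the carton read within about 15 mm of their start positions, which is about how far the two cameras disagree with each other. The vial read within about 7 mm in the top view; the side view did not detect it.
- **Gripper:** it is open and clear of everything.

**What disagreed:** the fingertips turned out to be about 25 mm higher than the reported tool position. My first grip on the left pull closed above the ball and missed it. I confirmed the offset with a camera picture and a slow descent that met no contact, and allowed for it in every grip after that.

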